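Close the sample clamp to its gauge mark by rolling the thumbwheel

TASK

Roll the knurled wheel of the sample clamp under a fingertip until the moving jaw has closed the gap to the gauge mark, that is, until the jaw's pointer stands in line with the tip of the index clip on the rail. Move the jaw only by rolling the wheel's rim: do not push the jaw itself, do not pinch the wheel by its two flat sides, and leave the brass holder in the gap and the jar, tray and screwdriver beside the clamp where they are. Finish with the hand clear and the jaw standing at the mark.

Things in the scene. Friction and masses are not known exactly. Their poses are not given: they have to be found in the camera images.
- clamp: Sample clamp bolted to the bench: white base 124 x 290 x 14 mm, origin at the centre of its underside. Along its y axis: the wheel's white housing (48 x 96 mm, top 70 mm above the bench) centred at y = -85 mm, the moving jaw, then a fixed steel anvil (60 mm high, face at y = +68 mm). An aluminium rail (16 mm wide, top 52 mm above the bench) runs along its +x side at x = 51 mm.
- wheel: Dark steel knurled wheel, 72 mm in diameter over 36 ribs 2 mm high, 24 mm wide, upright in the housing, axle level along the clamp's x; origin on the axle, 52 mm above the bench. Its top 18 mm stands out. Rolling the top of the rim towards the clamp's +y closes the jaw, 10 mm per radian of turn, the other way opens it. It needs several strokes, about 1.5 N at the rim, and stays where left.
- wheel_top (a point): Topmost point of the wheel's rim, midway along its width, 88 mm above the bench; does not turn with the wheel, its axes are the clamp's. Wheel and jaw sit on one sprung saddle: pressed straight down on the rim it starts to give at about 4 N, sinks 6 mm at about 11 N, then stops hard, and springs back up when released. Pressed 2 to 4 mm down, a fingertip drags the rim without slipping.
- jaw: Moving steel jaw, 56 mm wide (x), 25 mm long (y), its top 60 mm above the bench; origin on the clamp's middle line 14 mm above the bench, below the edge of its closing face. Slides along the clamp's y; at the start its face is 78 mm from the anvil.
- jaw_pointer (a point): Tip of the small dark pointer that sticks out of the jaw's top towards the clamp's +x side, 64 mm above the bench. Moves with the jaw.
- index_tip (a point): Tip of the dark index clip fixed on the rail, pointing towards the clamp's -x at the jaw's pointer: this is the gauge mark. Its axes are the clamp's; at the start it lies 20 to 48 mm to the clamp's +y of the jaw's pointer, and when set the two tips face each other 1 mm apart in x, level in y.
- holder: Loose brass specimen holder, 16 mm in diameter, 22 mm high, standing on the clamp's bed in front of the anvil (bed 14 mm above the bench); origin at the centre of its underside. The set jaw does not reach it. Not to be moved.
- jar: Loose clear jar with a black cap, 40 mm in diameter, 50 mm high; origin at the centre of its underside, on the clamp's -x side. Not to be moved.
- tray: Loose white divided tray, 50 x 70 x 20 mm; origin at the centre of its underside, on the clamp's +x side. Not to be moved.
- driver: Loose black-handled screwdriver lying on the bench, 130 mm long, on the clamp's +x side. Not to be moved.

How it is judged:
On the way:
1. a finger rolls on the wheel's rim (contact force between the fingers and wheel above 0.5 N and distance of jaw_pointer from where it was at the start of the episode above 0.003 m), for 0.05 s.
At the end, for the whole second after the job is handed in: The jaw's pointer is in line with the index tip within 2.5 mm along the clamp, the jaw at rest; holder, jar, tray and screwdriver within 10 mm of where they stood (y of jaw_pointer in the frame of index_tip between -0.0025 and 0.0025 m and linear speed of jaw below 0.002 m/s and distance of each of holder, jar, tray, driver from where it was at the start of the episode below 0.01 m); the robot touches nothing.
It fails at once if the jaw itself is pushed (over 1 N) (contact force between any of the fingers, the arm and jaw above 1 N).
It fails at once if the wheel is pinched by both flat sides (contact force between the fingers and wheel_c0 above 1 N and contact force between the fingers and wheel_c1 above 1 N).
It fails at once if the holder, jar, tray or screwdriver is moved or lifted by more than 10 mm (distance of any of holder, jar, tray, driver from where it was at the start of the episode above 0.01 m).
It also fails if it takes over 61 s, if anything falls off the work surface, if the arm or the gripper's body presses on something with over 40 N, if the wrist force passes 120 N, or if a joint passes its speed limit or range.

ROBOT

A 6-joint arm with a two-finger parallel gripper is mounted at the origin on the work surface. World frame = base frame: x ahead of the robot, y to its left, z up, the work surface at z = 0. Lengths are in m, angles in rad, forces in N, time in s.
With the tool pointing down it reaches from about 0.25 to 0.775 m from the base axis. Payload 4 kg.
Tool frame: the origin (TCP) lies midway between the tips of the shut fingers; the grasp point (between the pads) lies 19 mm behind it; z points along the fingers, x is the direction in which the jaws open and shut, and the axes are right-handed (so a half turn about z gives the same grasp; the last joint's range is limited). The gripper opens to 94 mm and grips with 3 to 60 N. Pads are 16 mm wide; open, the fingers measure 119 mm over their backs; the gripper's body (75 mm by 177 mm) begins 78 mm behind the grasp point.
Start: joints at [-1.352, 0.087, 1.371, -0, 1.684, -0.103], TCP at [0.174, -0.522, 0.166] pointing down, gripper open.
Joint ranges: [-3.1, 3.1], [-0.76, 2.03], [0.27, 2.55], [-1.08, 4.22], [0.17, 2.65], [-2.57, 2.57]. Speed limits (rad/s): [2.79, 2.79, 3.14, 3.14, 3.14, 3.14].

INTERFACE

Orientations are given as [roll, pitch, yaw] about the fixed x, y, z axes, in that order (R = Rz(yaw) Ry(pitch) Rx(roll)).
In Python, from bench import robot, eyes, close_job gives the robot as it stands.
- The arm moves only by the shell command python3 -m jog 'ROWS'. ROWS is JSON, a list of rows, each a list of 3 entries, a list of its own where there are three numbers: the turn, a rotation vector about the tool's x, y, z in degrees, then the shift along the tool's x, y, z in mm, then the closure, from -1 (fully open) to 1 (shut). In form: [[[wx, wy, wz], [x, y, z], claw], ...]. A call has 1 to 5 rows; each row is the pose to reach, as a shift and turn from the pose commanded when the call began, along the tool's axes at that moment; what a row does not reach only later rows make up. A row lasts 1/10 s, in which the tool goes at most 50 mm and 8.59 degrees, less where a joint would pass 70% of its speed; a pose out of reach is approached as far as the arm can. A call with a gripper value outside its range is refused whole. The fingers move at their own pace and stop on an object; the grip force is fixed at half the most. Time passes only in rows, so rows that repeat a pose let the fingers close. It gives the time, the measured TCP pose, the force and the opening at its end, in the units of the state.
- robot.get_obs(): the state, without advancing time (a new reading comes with each control period).
- eyes.snapshot(name): name is "side" or "top" or "wrist"; returns (picture, depth): 384x512x3 uint8, red, green, blue; 384x512 float32, m along the optical axis (not along the pixel's ray), 0 where there is no reading.
- eyes.camera_params(name): a dict with "mtx" (3x3 intrinsics, pixels), "world_to_cam" (4x4, takes a point from world to camera coordinates). Camera axes: x right, y up, looking along -z (the intrinsics and any distortion apply to the point x, -y, -z); pixel columns grow to the right and rows downward; lengths in m; the calibration is good to about 2 mm. A picture is of the moment at which its call begins: read the wrist's pose just before it. camera_params takes no time and is no camera call; for the wrist camera it gives the pose at the moment of the call.
- close_job(): hands the job in, once; it reports no verdict.
The state is a dict: "time": time; "joint_positions": joint angles; "qvel": joint speeds; "joint_torque": joint torques, N m; "tool_pos": TCP position; "ee_rot": TCP orientation; "wrist_force": force on the tool from outside, world axes, zero at the start; "wrist_torque": the same for the moment, N m; "width": finger opening in m.
Only numpy, scipy, OpenCV 4.12 (cv2) and the standard library are available. Lean on these libraries where they do the work, as an engineer would, in place of code of your own. Each camera call takes 0.05 s, during which the arm holds its last target. There are 200 camera calls.

## Working session

There is one attempt and no reset: what is moved stays moved. The work goes in short steps, Python scripts to look and compute and a shell command to move; the robot and the scene stay as the last step left them, time stands still between calls to the robot, and variables do not carry over. Pictures are saved under pics/ and viewed, about 8 in all and at most 12, crops included, and the job is handed in when it is done.

```bash
mkdir -p pics; ls
cat > h.py <<'E'
import numpy as np, cv2
from bench import robot, eyes
def snap(n,f=None):
    p,d=eyes.snapshot(n)
    c=eyes.camera_params(n)
    if f: cv2.imwrite('pics/'+f,cv2.cvtColor(p,cv2.COLOR_RGB2BGR))
    return p,d,np.array(c['mtx']),np.array(c['world_to_cam'])
def ray(uv,K,T):
    d=np.linalg.inv(K)@np.array([uv[0],uv[1],1.]); d=np.array([d[0],-d[1],-d[2]])
    R=T[:3,:3]; o=-R.T@T[:3,3]; return o,R.T@d
def onz(uv,z,K,T):
    o,d=ray(uv,K,T); return o+d*(z-o[2])/d[2]
def proj(P,K,T):
    c=T[:3,:3]@np.array(P)+T[:3,3]; q=K@np.array([c[0],-c[1],-c[2]]); return q[:2]/q[2]
E
python3 - <<'E'
from h import *
o=robot.get_obs();print(o)
for n in('top','side'):
    p,d,K,T=snap(n,n+'0.png');np.savez(n+'0.npz',p=p,d=d,K=K,T=T);print(n,K,T)
a=cv2.imread('pics/top0.png')
E
```

```text
pics
{'time': 0.0, 'joint_positions': array([-1.35212166e+00,  8.79466273e-02,  1.37225450e+00, -9.04106469e-06,
        1.68359066e+00, -1.03081008e-01]), 'qvel': array([-0.00153266, -0.00024365,  0.0004506 , -0.00023917, -0.00090004,
        0.00044451]), 'joint_torque': array([-5.48999815e-04, -3.40176308e+01, -3.02433836e+01,  7.17220595e-02,
        3.27058334e-02, -1.78285782e-04]), 'tool_pos': array([ 0.17379107, -0.52114847,  0.16450873]), 'ee_rot': array([-3.14137530e+00,  2.18838679e-03, -1.24904142e+00]), 'wrist_force': array([ 0.89821029,  0.37438269, -0.09453501]), 'wrist_torque': array([ 0.03679776,  0.04833668, -0.02381838]), 'width': 0.09385389935038102}
top [[427.40418157   0.         260.6544027 ]
 [  0.         427.40418157 190.13588372]
 [  0.           0.           1.        ]] [[ 2.53757462e-02 -9.99665730e-01  4.94971983e-03 -1.29470824e-02]
 [ 9.86688511e-01  2.58412990e-02  1.60555315e-01 -5.95689285e-01]
 [-1.60629553e-01  8.09620779e-04  9.87014433e-01 -6.56468326e-01]
 [ 0.00000000e+00  0.00000000e+00  0.00000000e+00  1.00000000e+00]]
side [[352.68449697   0.         262.95166797]
 [  0.         352.68449697 194.51782559]
 [  0.           0.           1.        ]] [[ 0.99173827 -0.12794591 -0.00922228 -0.58712908]
 [ 0.09422475  0.67779847  0.72918511 -0.13593934]
 [-0.0870454  -0.72402975  0.68425436 -0.66736094]
 [ 0.          0.          0.          1.        ]]
```

View pics/top0.png

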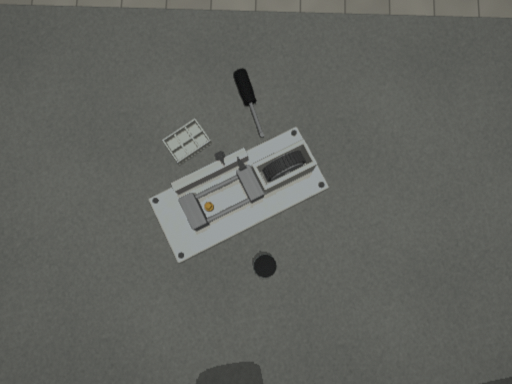

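View pics/side0.png

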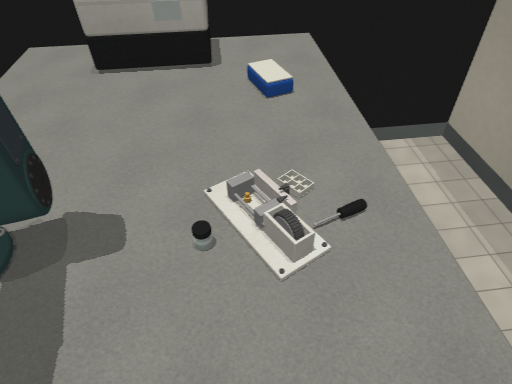

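Top view: base bolt heads at about (155,200), (181,255), (294,132) and (321,185). The wheel is near (285,165), the jaw pointer near (240,163) and the index clip near (221,156). The anvil lies towards the lower left (clamp +y), and the rail is on the upper side (clamp +x).

```bash
cat >> h.py <<'E'
def pose_from(c,yaw):
    R=np.array([[np.cos(yaw),-np.sin(yaw)],[np.sin(yaw),np.cos(yaw)]])
    return lambda p: np.r_[c[:2]+R@np.array(p[:2]),p[2]]
E
python3 - <<'E'
from h import *
z=np.load('top0.npz');K,T,p=z['K'],z['T'],z['p']
g=cv2.cvtColor(p,cv2.COLOR_RGB2GRAY)
b=[]
for (u,v) in [(155,200),(181,255),(294,132),(321,185)]:
    w=255-g[v-4:v+5,u-4:u+5].astype(float); w=np.clip(w-130,0,None)
    yy,xx=np.mgrid[v-4:v+5,u-4:u+5]
    uv=((w*xx).sum()/w.sum(),(w*yy).sum()/w.sum()); P=onz(uv,.016,K,T); b.append(P); print(uv,P)
b=np.array(b); c=b.mean(0); ax=(b[0]+b[1]-b[2]-b[3])[:2]; yaw=np.arctan2(ax[1],ax[0])-np.pi/2
print('c',c,'yaw',yaw, np.linalg.norm(ax)/2,np.linalg.norm(b[0]-b[1]))
f=pose_from(c,yaw)
print('wheel_top',f([0,-.085,.088]))
print('ptr/tip', onz((240,163),.064,K,T),onz((221,156),.064,K,T))
i=p[110:280,130:340]; i=cv2.resize(i,None,fx=3.8,fy=3.4,interpolation=cv2.INTER_CUBIC)
cv2.imwrite('pics/c1.png',cv2.resize(cv2.cvtColor(p[110:250,140:320],cv2.COLOR_RGB2BGR),None,fx=4,fy=4,interpolation=cv2.INTER_CUBIC))
for q in ([0,-.085,.088],[.03,-.01,.064]): print(proj(f(q),K,T))
# own check: depth of wheel top
d=z['d'];print(d[155:175:4,275:300:5])
R=T[:3,:3]
o=robot.get_obs();import scipy.spatial.transform as s
Rt=s.Rotation.from_euler('xyz',o['ee_rot']).as_matrix();print(Rt)
E
```

```text
(np.float64(154.9979035639413), np.float64(200.01327742837177)) [0.57914219 0.1832281  0.016     ]
(np.float64(180.69528501055595), np.float64(254.89866291344123)) [0.48722151 0.13401977 0.016     ]
(np.float64(293.458904109589), np.float64(132.33181126331812)) [ 0.70587062 -0.0528531   0.016     ]
(np.float64(321.0238764044944), np.float64(184.35955056179776)) [ 0.6139146  -0.10175719  0.016     ]
c [0.59653723 0.04065939 0.016     ] yaw 0.4928630502554796 0.26780244213039484 0.1042634678429892
wheel_top [ 0.63675499 -0.03422406  0.088     ]
ptr/tip [0.63709811 0.03716428 0.064     ] [0.64796207 0.06853276 0.064     ]
[284.73642164 160.9811626 ]
[234.34182559 168.51059944]
[[0.68934613 0.69431    0.67320484 0.6741895  0.6839125 ]
 [0.6786552  0.6712337  0.67494315 0.67656326 0.67739487]
 [0.6764051  0.67340595 0.67171776 0.6698771  0.67154795]
 [0.67531604 0.67286557 0.673212   0.6770285  0.6923218 ]
 [0.67769134 0.67105895 0.6801384  0.7057914  0.68662256]]
[[ 3.16286983e-01 -9.48663462e-01 -4.25267915e-04]
 [-9.48661506e-01 -3.16287199e-01  1.93770203e-03]
 [-1.97273392e-03 -2.09434629e-04 -9.99998032e-01]]
```

View pics/c1.png

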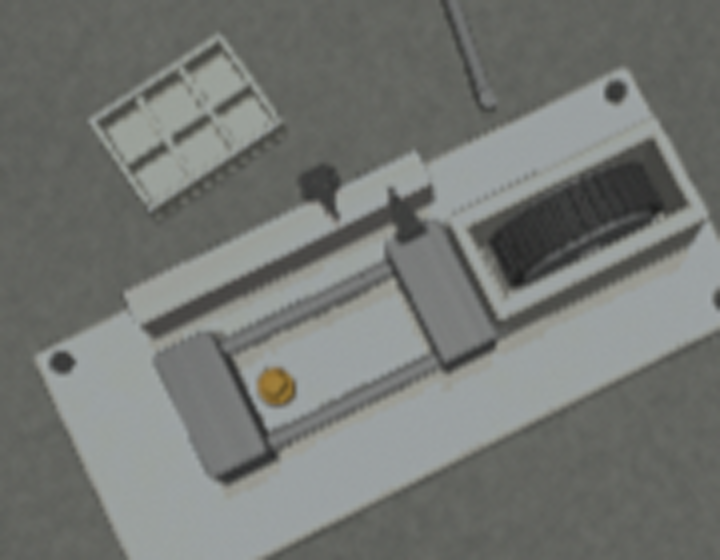

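```bash
python3 -m jog '[[[0,0,-9.8],[-316,-593,0],1],[[0,0,-9.8],[-316,-593,0],1],[[0,0,-9.8],[-316,-593,0],1],[[0,0,-9.8],[-316,-593,0],1],[[0,0,-9.8],[-316,-593,0],1]]'
cat >> h.py <<'E'
from scipy.spatial.transform import Rotation as Ro
C=np.array([.59654,.04066,0]);YAW=.49286
f=pose_from(C,YAW)
def togo(target):
    o=robot.get_obs();R=Ro.from_euler('xyz',o['ee_rot']).as_matrix()
    # desired: z down, x=-clamp y
    cy=np.array([-np.sin(YAW),np.cos(YAW),0]);cx=np.array([np.cos(YAW),np.sin(YAW),0])
    G=np.c_[-cy,-cx,[0,0,-1]]
    print('turn',np.round(np.degrees(Ro.from_matrix(R.T@G).as_rotvec()),2),'shift',np.round(R.T@(np.array(target)-o['tool_pos'])*1e3,1),
     't',o['time'],'clamp',np.round(((R_c:=np.c_[cx,cy,[0,0,1]]).T@(o['tool_pos']-C))*1e3,1),'F',np.round(R_c.T@o['wrist_force'],2),'w',round(o['width'],4))
E
python3 - <<'E'
from h import *
togo(f([0,-.085,.165]))
z=np.load('top0.npz');K,T,p=z['K'],z['T'],z['p']
ptr=onz((237.8,156.8),.064,K,T);tip=onz((224.3,164.5),.064,K,T)
cy=np.array([-np.sin(YAW),np.cos(YAW),0]);cx=np.array([np.cos(YAW),np.sin(YAW),0])
for q in(ptr,tip):print(cx@(q-C),cy@(q-C))
for q in [(-.024,-.133,.07),(.024,-.133,.07),(.024,-.037,.07),(-.024,-.037,.07),(0,-.085,.088)]: print((proj(f(q),K,T)-[140,110])*4)
E
```

```text
time: 0.6
tool_pos: [0.3469, -0.3387, 0.1652]
ee_rot: [3.142, 0.0, -1.078]
wrist_force: [0.2, -0.1, -0.0]
width: 0.0574
turn [ 0.    0.03 -0.03] shift [-1.313e+02 -3.994e+02  3.000e-01] t 0.6 clamp [-399.4 -216.   165.2] F [ 0.14 -0.2  -0.03] w 0.0574
0.04496984319727618 -0.023658952449282702
0.043316484940056875 0.0016391453495691207
[709.17070755 213.73444611]
[653.89395926 110.95485622]
[443.20012337 214.43859338]
[496.98234937 319.35400547]
[578.94456075 203.91831029]
```

```bash
python3 -m jog '[[[0,0,0],[-116,-399,0],1],[[0,0,0],[-116,-399,0],1],[[0,0,0],[-116,-399,0],1],[[0,0,0],[-116,-399,0],1],[[0,0,0],[-116,-399,0],1]]'
python3 -c "
from h import *
togo(f([0,-.103,.165]))"
```

```text
time: 1.1
tool_pos: [0.5255, -0.1635, 0.1652]
ee_rot: [3.141, 0.0, -1.078]
wrist_force: [0.1, -1.1, 0.0]
width: 0.0174
turn [0.03 0.02 0.01] shift [-4.320e+01 -1.593e+02  1.000e-01] t 1.1 clamp [-159.2 -146.3  165.2] F [-0.45 -0.97  0.01] w 0.0174
```

```bash
python3 -m jog '[[[0,0,0],[-43,-159,0],1],[[0,0,0],[-43,-159,0],1],[[0,0,0],[-43,-159,0],1],[[0,0,0],[-43,-159,0],1],[[0,0,0],[-43,-159,0],1]]'
python3 -c "
from h import *
p,d,K,T=snap('wrist','w1.png');np.savez('w1.npz',p=p,d=d,K=K,T=T)
togo(f([0,-.103,.1]))
for q in [(0,-.085,.088),(.045,-.0237,.064),(.0433,.0016,.064)]: print(proj(f(q),K,T))
"
```

```text
time: 1.6
tool_pos: [0.6447, -0.0506, 0.1639]
ee_rot: [3.139, 0.001, -1.075]
wrist_force: [-0.4, -0.3, 0.4]
width: 0.0004
turn [0.14 0.04 0.06] shift [-1.2 -2.5 64.6] t 1.65 clamp [  -2.3 -104.2  164.6] F [-1.3   0.01 -0.02] w -0.0
[238.36788363 182.88267368]
[179.93171876 134.96025304]
[155.65838048 136.59081383]
```

View pics/w1.png

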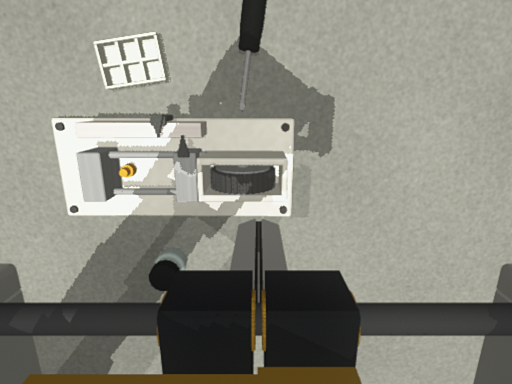

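The wrist view shows the pointer tip at about (183,136), the index tip at about (158,137), and the wheel centred near (242,178). The gap is about 25 mm, which agrees with the top view. I'll descend next.

```bash
python3 -m jog '[[[0,0,0],[0,0,40],1],[[0,0,0],[0,0,66],1],[[0,0,0],[0,0,69],1],[[0,0,0],[0,0,72],1],[[0,0,0],[0,0,72],1]]'
python3 -c "
from h import *
togo(f([0,-.103,.085]))"
```

```text
time: 2.15
tool_pos: [0.6446, -0.0535, 0.0956]
ee_rot: [-3.14, -0.002, -1.079]
wrist_force: [0.2, 0.9, 0.2]
width: 0.0005
turn [-0.11 -0.11 -0.08] shift [-2.7 -2.2 10.6] t 2.15 clamp [  -2.2 -105.7   95.6] F [0.57 0.73 0.16] w 0.0005
```

```bash
python3 -m jog '[[[0,0,0],[-2,-2,4],1],[[0,0,0],[-2,-2,7],1],[[0,0,0],[-2,-2,9],1],[[0,0,0],[-2,-2,10],1],[[0,0,0],[-2,-2,10],1]]'
python3 -c "
from h import *
togo(f([0,-.103,.085]))"
```

```text
time: 2.65
tool_pos: [0.645, -0.0495, 0.0835]
ee_rot: [3.141, 0.0, -1.078]
wrist_force: [0.3, -0.1, -0.0]
width: 0.0003
turn [0.02 0.   0.01] shift [ 0.6  0.  -1.5] t 2.65 clamp [   0.  -102.4   83.5] F [ 0.27 -0.2  -0.04] w 0.0003
```

```bash
python3 -m jog '[[[0,0,0],[-1,0,2.5],1],[[0,0,0],[-5.4,0,0.7],1],[[0,0,0],[-10,0,-0.5],1],[[0,0,0],[-14,0,-1.2],1],[[0,0,0],[-18,0,-1.4],1]]'
python3 -c "
from h import *
togo(f([0,-.068,.081]))"
```

```text
time: 3.15
tool_pos: [0.6365, -0.0333, 0.0855]
ee_rot: [-3.141, -0.0, -1.078]
wrist_force: [0.5, -0.4, 0.3]
width: 0.0007
turn [-0.03 -0.02  0.02] shift [-16.    0.3   4.5] t 3.15 clamp [  0.3 -84.   85.5] F [ 0.27 -0.57  0.27] w 0.0007
```

```bash
python3 -m jog '[[[0,0,0],[0,0,1],1],[[0,0,0],[0,0,2],1]]'; python3 -m jog '[[[0,0,0],[0,0,1],1],[[0,0,0],[0,0,1],1]]'; python3 -m jog '[[[0,0,0],[0,0,1],1],[[0,0,0],[0,0,1],1]]'
python3 -c "
from h import *
snap('side','s2.png')
togo(f([0,-.068,.081]))
a=cv2.imread('pics/s2.png')[110:290,150:370];cv2.imwrite('pics/s2c.png',cv2.resize(a,None,fx=3.3,fy=3.3,interpolation=2))"
```

```text
time: 3.35
tool_pos: [0.6366, -0.0336, 0.0831]
ee_rot: [-3.142, -0.0, -1.078]
wrist_force: [0.1, 0.3, -0.3]
width: 0.0003
time: 3.55
tool_pos: [0.6364, -0.0339, 0.0817]
ee_rot: [3.141, 0.0, -1.078]
wrist_force: [-0.1, -0.2, -0.2]
width: 0.0004
time: 3.75
tool_pos: [0.6365, -0.0339, 0.0808]
ee_rot: [3.141, 0.0, -1.078]
wrist_force: [0.2, 0.1, -0.1]
width: 0.0007
turn [ 0.01  0.   -0.01] shift [-16.6  -0.   -0.1] t 3.8 clamp [ -0.  -84.6  80.9] F [-0.42  0.44  0.21] w 0.0004
```

View pics/s2c.png

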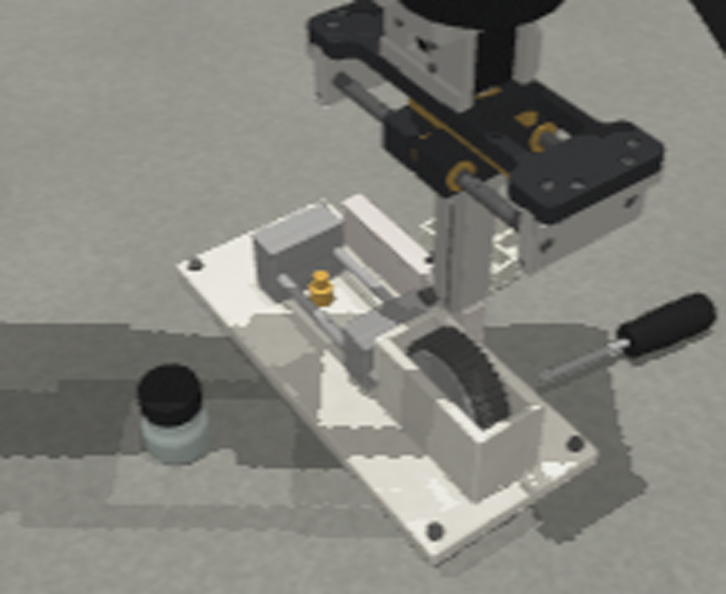

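The finger stands behind the wheel, on its +x side, so my x estimate is off. I'll lift and re-measure with both fixed views.

```bash
python3 -m jog '[[[0,0,0],[0,0,-8],1],[[0,0,0],[0,0,-16],1],[[0,0,0],[0,0,-24],1],[[0,0,0],[0,0,-24],1]]'
python3 - <<'E'
from h import *
cy=np.array([-np.sin(YAW),np.cos(YAW),0]);cx=np.array([np.cos(YAW),np.sin(YAW),0])
z=np.load('top0.npz');K,T,p=z['K'],z['T'],z['p']
s=np.load('side0.npz');Ks,Ts=s['K'],s['T']
for q in [(0,-.0225,.06),(0,-.085,.07),(0,-.085,.088),(0,.0805,.06)]:
    print(q,'topcrop',(proj(f(q),K,T)-[140,110])*4,'side crop',(proj(f(q),Ks,Ts)-[150,110])*3.3)
for q in [(.052,-.134,.016),(-.052,-.134,.016),(.052,.134,.016)]: print('bolt side crop',(proj(f(q),Ks,Ts)-[150,110])*3.3)
print('tcp then side crop',(proj(f((0,-.0846,.081)),Ks,Ts)-[150,110])*3.3)
# depth-based cloud of housing+wheel in clamp frame, top camera
d=z['d'];print('depth floor')
v,u=np.mgrid[0:384,0:512]
X=np.stack([(u-K[0,2])/K[0,0]*d,-(v-K[1,2])/K[1,1]*d,-d],-1)
W=(X-T[:3,3])@T[:3,:3]-C
P=np.stack([W@cx,W@cy,W[...,2]],-1)
print('bench z',np.median(P[300:330,300:400,2]),'base z',np.median(P[236:240,186:190,2]))
m=(P[...,2]>.062)&(abs(P[...,1]+.085)<.07)&(abs(P[...,0])<.05); print('housing x,y range',np.percentile(P[m],[1,99],axis=0))
m=(P[...,2]>.075)&(abs(P[...,1]+.085)<.06)&(abs(P[...,0])<.05); print('wheel range',m.sum(),np.percentile(P[m],[2,50,98],axis=0))
m=(P[...,2]>.052)&(abs(P[...,1]+.0225)<.012)&(abs(P[...,0])<.04);print('jaw',np.percentile(P[m],[1,99],axis=0))
E
```

```text
time: 4.2
tool_pos: [0.638, -0.0339, 0.1078]
ee_rot: [-3.138, -0.003, -1.078]
wrist_force: [0.2, -0.2, 0.1]
width: 0.0006
(0, -0.0225, 0.06) topcrop [438.14446929 287.11271885] side crop [392.55745512 313.86658267]
(0, -0.085, 0.07) topcrop [576.24233848 214.08636904] side crop [458.85303324 365.0102655 ]
(0, -0.085, 0.088) topcrop [578.94456075 203.91831029] side crop [460.21304791 342.72164595]
(0, 0.0805, 0.06) topcrop [208.77260002 400.57777558] side crop [298.62983682 223.37291744]
bolt side crop [577.21230493 439.11785778]
bolt side crop [436.47620006 526.93087938]
bolt side crop [322.0500779  203.31315315]
tcp then side crop [459.22421673 351.06385857]
depth floor
bench z 0.0007367243330510447 base z 0.014829925332112512
housing x,y range [[-0.02465644 -0.13128427  0.06222287]
 [ 0.03638731 -0.0185597   0.08930223]]
wheel range 497 [[-0.01256993 -0.11075992  0.07545339]
 [-0.00167091 -0.08291669  0.0841151 ]
 [ 0.00988513 -0.0575933   0.0896095 ]]
jaw [[-0.02845574 -0.03402433  0.05659925]
 [ 0.03673493 -0.0106437   0.06589056]]
```

Run:
```python
from h import *
ims=[]
o=robot.get_obs();P=o['tool_pos'];print(P)
for n in('side','top'):
    p,d,K,T=snap(n);u=proj(P,K,T);print(n,u,'depth expected',-(T[:3,:3]@P+T[:3,3])[2])
    x,y=int(u[0]),int(u[1]);a=cv2.cvtColor(p,cv2.COLOR_RGB2BGR)[y-45:y+45,x-45:x+45]
    print(d[y-24:y+9:3,x-3:x+6:3])
    a=cv2.resize(a,None,fx=4.4,fy=4.4,interpolation=2)
    cv2.drawMarker(a,(int((u[0]-x+45.5)*4.4),int((u[1]-y+45.5)*4.4)),(0,0,255),0,14,1);ims.append(a)
p,d,K,T=snap('wrist');print('wrist',proj(robot.get_obs()['tool_pos'],K,T))
cv2.imwrite('pics/m.png',np.hstack(ims))
```

```text
[ 0.63797082 -0.03391509  0.10775227]
side [290.57238669 205.947994  ] depth expected 0.6246078712140312
[[0.5747969  0.566349   0.5668262 ]
 [0.57920855 0.5697826  0.5742687 ]
 [0.58380437 0.57358646 0.5792716 ]
 [0.58571696 0.5772073  0.58265513]
 [0.59154236 0.8074401  0.7996641 ]
 [0.7261536  0.80130243 0.8036851 ]
 [0.7201056  0.71936744 0.7217192 ]
 [0.7157149  0.7142106  0.7136269 ]
 [0.72191215 0.7101343  0.71345586]
 [0.6766834  0.71254486 0.72004336]
 [0.6500712  0.6472329  0.72396326]]
top [285.33058441 157.25112862] depth expected 0.6526197106201408
[[0.41554824 0.41409352 0.41412666]
 [0.4172167  0.4138013  0.41380686]
 [0.42311037 0.42354614 0.4182597 ]
 [0.42236745 0.42197922 0.42114702]
 [0.4222719  0.42274398 0.42143506]
 [0.42033055 0.42150196 0.42195165]
 [0.4221646  0.4268699  0.48854324]
 [0.4950991  0.49170694 0.4872283 ]
 [0.49490154 0.49535045 0.48728806]
 [0.49705127 0.67165524 0.4953187 ]
 [0.6709014  0.6708852  0.5040848 ]]
wrist [257.31762868 211.01428067]
```

View pics/m.png

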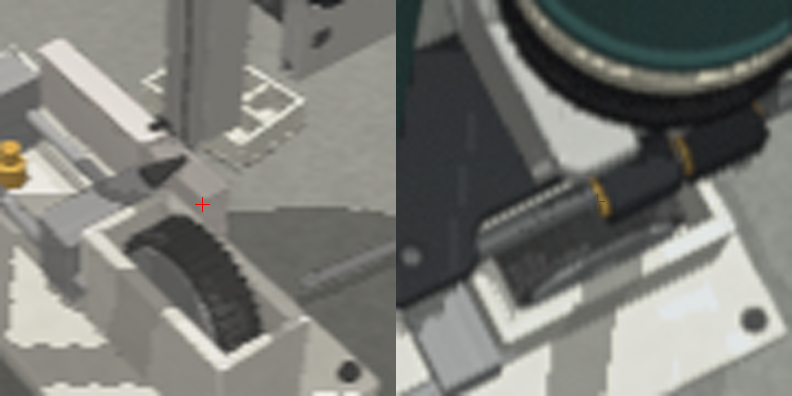

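Run:
```python
from h import *
def dep(uv,d,K,T):
    o,r=ray(uv,K,T); return o+r*d
o=robot.get_obs();P=o['tool_pos'];print(P)
p,d,K,T=snap('side')
for dv in(-60,-45,-30,-24,-18,-15,-14,-13,-12): 
    print(dv,[np.round((dep((u,206+dv),d[206+dv,u],K,T)-P)*1e3,0) for u in (284,290)])
p,d,K,T=snap('wrist')
P=robot.get_obs()['tool_pos'];q=T[:3,:3]@P+T[:3,3];print('wrist exp',proj(P,K,T),-q[2])
for v in range(205,250,5): print(v,d[v,245:270:4])
print(np.linalg.inv(T)[:3,3]-P)
```

```text
[ 0.63658668 -0.03373641  0.10520052]
-60 [array([-21., -35., 158.]), array([-12., -33., 156.])]
-45 [array([-13.,   1., 103.]), array([ -6., -11., 112.])]
-30 [array([-13.,   0.,  73.]), array([ -6., -13.,  83.])]
-24 [array([-13.,  -2.,  62.]), array([ -5., -15.,  72.])]
-18 [array([-12.,  -1.,  48.]), array([ -5., -16.,  60.])]
-15 [array([-12.,  -3.,  43.]), array([ -5., -15.,  52.])]
-14 [array([-12.,  -3.,  41.]), array([ -4., -13.,  49.])]
-13 [array([  8.,  95., -54.]), array([ -4., -15.,  48.])]
-12 [array([  7.,  92., -55.]), array([  32.,  144., -106.])]
wrist exp [257.30771015 210.99975711] 0.23073964242693099
205 [0.25151867 0.25017002 0.2487905  0.24962483 0.24827425 0.25140098
 0.24998462]
210 [0.25327644 0.25368628 0.24958627 0.2524199  0.2515967  0.25251094
 0.24969763]
215 [0.27044392 0.26984733 0.2510304  0.27117082 0.25157705 0.27106252
 0.25134093]
220 [0.2701997  0.1886093  0.18784967 0.2702209  0.26992232 0.18854308
 0.27035463]
225 [0.1809312  0.18076384 0.18017565 0.18465953 0.1852357  0.18088186
 0.1815727 ]
230 [0.17342699 0.1734517  0.17318615 0.17628004 0.1775043  0.1729542
 0.17343521]
235 [0.16638273 0.16702554 0.16640718 0.16958192 0.17105727 0.16630618
 0.16667858]
240 [0.1618807  0.1600699  0.16091256 0.16392277 0.16397084 0.16069062
 0.16109371]
245 [0.15549526 0.15440859 0.15468566 0.15830275 0.15926689 0.15567261
 0.15412642]
[0.06889289 0.03625614 0.21780946]
```

Both the side and wrist depth put the real fingertips about 42 mm short of the reported TCP, so I'll work with tip z = tool z + 42 mm. I'll go to the start of the stroke and press down watching the force.

```bash
python3 -m jog '[[[0,0,0],[18,0,0],1],[[0,0,0],[18,0,25],1],[[0,0,0],[18,0,45],1],[[0,0,0],[18,0,53],1],[[0,0,0],[18,0,53],1]]'
python3 -m jog '[[[0,0,0],[0,0,2],1],[[0,0,0],[0,0,4],1],[[0,0,0],[0,0,4],1]]'
python3 -c "
from h import *
togo(f([0,-.103,.044]))"
```

```text
time: 4.95
tool_pos: [0.6441, -0.0503, 0.0499]
ee_rot: [3.138, 0.002, -1.079]
wrist_force: [0.2, 0.2, 0.6]
width: 0.0004
time: 5.25
tool_pos: [0.6456, -0.0497, 0.0489]
ee_rot: [-3.14, -0.001, -1.078]
wrist_force: [0.4, 0.1, 0.2]
width: 0.0002
turn [-0.06 -0.06  0.01] shift [0.2 0.5 4.9] t 5.25 clamp [   0.5 -102.8   48.9] F [ 0.37 -0.08  0.21] w 0.0002
```

```bash
python3 -m jog '[[[0,0,0],[0,0,1],1],[[0,0,0],[0,0,2],1],[[0,0,0],[0,0,2],1]]';python3 -m jog '[[[0,0,0],[0,0,1],1],[[0,0,0],[0,0,2],1],[[0,0,0],[0,0,2],1]]'
python3 -m jog '[[[0,0,0],[0,0,1],1],[[0,0,0],[0,0,2],1],[[0,0,0],[0,0,2],1]]'
```

```text
time: 5.55
tool_pos: [0.645, -0.0495, 0.0461]
ee_rot: [3.142, -0.0, -1.078]
wrist_force: [-0.5, 0.0, -0.0]
width: 0.0006
time: 5.85
tool_pos: [0.6456, -0.0499, 0.0447]
ee_rot: [-3.141, -0.001, -1.078]
wrist_force: [0.3, -0.8, 3.1]
width: 0.0007
time: 6.15
tool_pos: [0.6458, -0.05, 0.0431]
ee_rot: [-3.14, -0.002, -1.078]
wrist_force: [-0.5, -1.6, 4.5]
width: 0.0001
```

```bash
python3 -m jog '[[[0,0,0],[-4,0,1],1],[[0,0,0],[-8,0,1],1],[[0,0,0],[-12,0,1],1],[[0,0,0],[-16,0,1],1],[[0,0,0],[-20,0,1],1]]'
python3 -c "
from h import *
togo(f([0,-.067,.042]))
p,d,K,T=snap('wrist','w2.png');a=cv2.imread('pics/w2.png')[90:220,20:320];cv2.imwrite('pics/w2c.png',cv2.resize(a,None,fx=2.6,fy=2.6,interpolation=2))"
```

```text
time: 6.65
tool_pos: [0.6373, -0.0337, 0.0439]
ee_rot: [-3.139, -0.005, -1.079]
wrist_force: [-0.7, -2.8, 10.0]
width: 0.0003
turn [-0.15 -0.29 -0.05] shift [-17.8   0.7   1.8] t 6.65 clamp [  0.7 -84.8  43.9] F [-1.94 -2.14 10.04] w 0.0003
```

View pics/w2c.png

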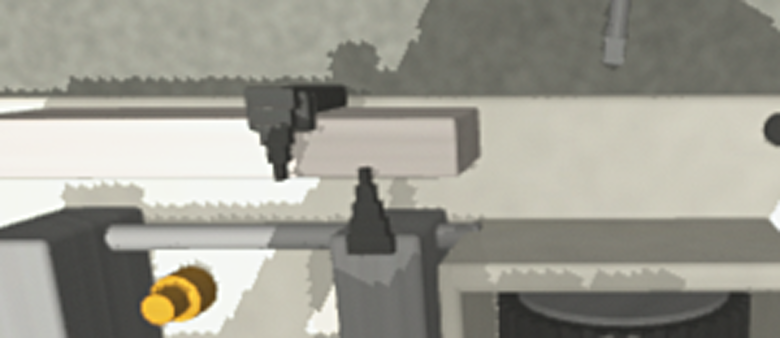

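Wrist crop: pointer tip at (366,168), index tip at (281,178). The jaw is moving. Force is 10 N, so I'll ease off a little for the rest of the stroke.

```bash
python3 -m jog '[[[0,0,0],[-4,0,-1.5],1],[[0,0,0],[-8,0,-1.5],1],[[0,0,0],[-12,0,-1.2],1],[[0,0,0],[-16,0,-0.8],1],[[0,0,0],[-18,0,-0.4],1]]'
python3 -c "
from h import *
togo(f([0,-.103,.044]))
c=eyes.camera_params('wrist')
"
cat >> h.py <<'E'
def gap(ptr,tip,K,T):
    cy=np.array([-np.sin(YAW),np.cos(YAW),0]);cx=np.array([np.cos(YAW),np.sin(YAW),0])
    a=onz(ptr,.064,K,T);b=onz(tip,.064,K,T); return np.round([cx@(b-a)*1e3,cy@(b-a)*1e3],1)
def wsnap(name):
    p,d,K,T=snap('wrist',name+'.png');np.savez(name+'.npz',K=K,T=T,p=p)
    return p,K,T
E
```

```text
time: 7.2
tool_pos: [0.6273, -0.0155, 0.0422]
ee_rot: [-3.14, 0.0, -1.078]
wrist_force: [-0.6, 0.3, 3.7]
width: 0.0006
turn [-0.07  0.01  0.02] shift [39.   0.5 -1.8] t 7.2 clamp [  0.5 -64.   42.2] F [-0.35  0.56  3.67] w 0.0006
```

```bash
python3 -m jog '[[[0,0,0],[0,0,-8],1],[[0,0,0],[0,0,-14],1],[[0,0,0],[12,0,-14],1],[[0,0,0],[39,0,-14],1],[[0,0,0],[39,0,-14],1]]'
python3 -c "
from h import *
togo(f([0,-.103,.044]))
p,K,T=wsnap('w3');a=cv2.imread('pics/w3.png')[90:200,50:270];cv2.imwrite('pics/w3c.png',cv2.resize(a,None,fx=3.5,fy=3.5,interpolation=2))"
```

```text
time: 7.7
tool_pos: [0.6466, -0.0539, 0.0548]
ee_rot: [3.141, -0.002, -1.081]
wrist_force: [-0.5, -1.0, 0.5]
width: 0.0006
turn [ 0.04 -0.09 -0.18] shift [-4.  -0.6 10.8] t 7.7 clamp [  -0.6 -107.    54.8] F [-0.87 -0.64  0.55] w 0.0006
```

View pics/w3c.png

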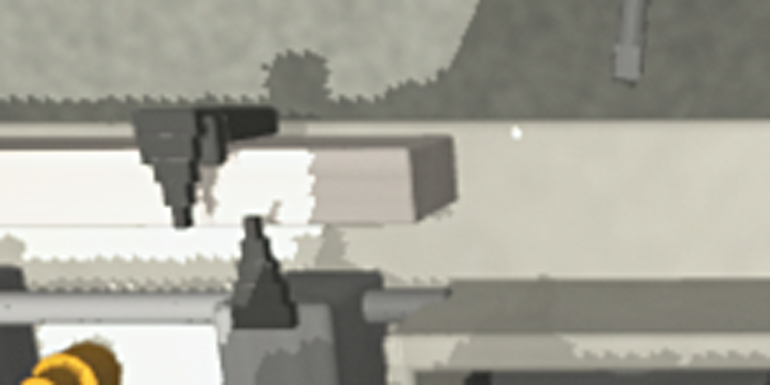

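Pointer tip at crop (252,217), index tip at (183,226).

```bash
python3 -c "
from h import *
z=np.load('w3.npz');print(gap((122,152),(102.3,154.6),z['K'],z['T']))
z=np.load('w1.npz');print(gap((183,136),(158,137),z['K'],z['T']))"
python3 -m jog '[[[0,0,0],[-2,0,6],1],[[0,0,0],[-2,0,11],1],[[0,0,0],[-2,0,13],1],[[0,0,0],[-2,0,14],1],[[0,0,0],[-2,0,14],1]]'
python3 -c "
from h import *
togo(f([0,-.103,.043]))"
```

```text
[-1.8 13.8]
[-1.1 26. ]
time: 8.25
tool_pos: [0.645, -0.0491, 0.0431]
ee_rot: [-3.141, -0.003, -1.077]
wrist_force: [-0.7, -1.9, 6.3]
width: 0.0006
turn [-0.04 -0.15  0.03] shift [1.  0.2 0.1] t 8.25 clamp [   0.2 -102.    43.1] F [-1.54 -1.38  6.26] w 0.0006
```

The gap is now about 13.8 mm; one stroke closed about 12 mm. Second stroke:

```bash
python3 -m jog '[[[0,0,0],[-4,0,0],1],[[0,0,0],[-8,0,-0.3],1],[[0,0,0],[-12,0,-0.5],1],[[0,0,0],[-16,0,-0.5],1],[[0,0,0],[-20,0,-0.5],1]]'
python3 -m jog '[[[0,0,0],[-4,0,0],1],[[0,0,0],[-8,0,0],1],[[0,0,0],[-12,0,0.3],1],[[0,0,0],[-16,0,0.6],1],[[0,0,0],[-18,0,0.8],1]]'
python3 -m jog '[[[0,0,0],[0,0,-8],1],[[0,0,0],[0,0,-14],1],[[0,0,0],[12,0,-14],1],[[0,0,0],[30,0,-14],1],[[0,0,0],[30,0,-14],1]]'
python3 -c "
from h import *
togo(f([0,-.095,.043]))
p,K,T=wsnap('w4');a=cv2.imread('pics/w4.png')[100:200,50:250];cv2.imwrite('pics/w4c.png',cv2.resize(a,None,fx=4,fy=4,interpolation=2))"
```

```text
time: 8.75
tool_pos: [0.6362, -0.0321, 0.0448]
ee_rot: [-3.14, -0.005, -1.078]
wrist_force: [-1.6, -3.0, 7.7]
width: 0.0004
time: 9.25
tool_pos: [0.6267, -0.0146, 0.0416]
ee_rot: [-3.141, -0.001, -1.077]
wrist_force: [0.0, -1.0, 2.0]
width: 0.0007
time: 9.75
tool_pos: [0.6418, -0.0447, 0.0546]
ee_rot: [3.141, -0.001, -1.081]
wrist_force: [-0.2, -0.2, -0.1]
width: 0.0004
turn [ 0.04 -0.06 -0.17] shift [-1.6 -0.5 11.6] t 9.75 clamp [ -0.5 -96.6  54.6] F [-0.25 -0.04 -0.13] w 0.0004
```

View pics/w4c.png

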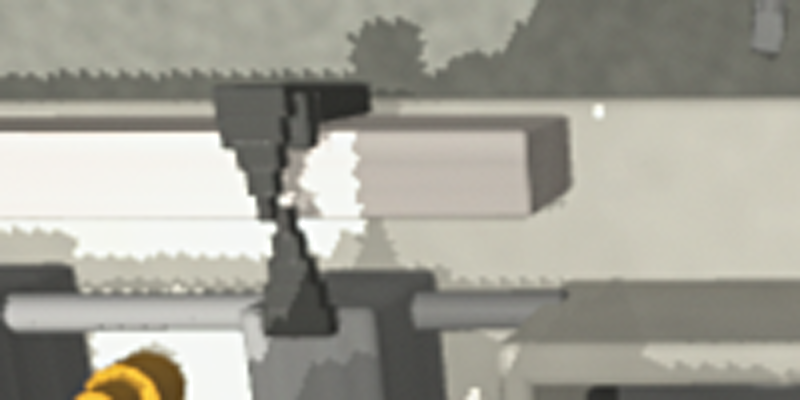

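Pointer tip at crop (287,208), index tip at about (267,218).

```bash
python3 -c "
from h import *
z=np.load('w4.npz');print(gap((50+287/4,100+208/4),(50+267/4,100+218/4),z['K'],z['T']))"
```

```text
[-1.7  3.7]
```

```bash
python3 -m jog '[[[0,0,0],[0,0,6],1],[[0,0,0],[0,0,10],1],[[0,0,0],[0,0,12],1],[[0,0,0],[0,0,13],1],[[0,0,0],[0,0,13],1]]'
python3 -m jog '[[[0,0,0],[-4,0,0],1],[[0,0,0],[-8,0,0],1],[[0,0,0],[-11,0,0],1],[[0,0,0],[-13.5,0,0],1],[[0,0,0],[-13.5,0,0],1]]'
python3 -m jog '[[[0,0,0],[0,0,-6],1],[[0,0,0],[0,0,-13],1],[[0,0,0],[0,0,-20],1],[[0,0,0],[0,0,-20],1]]'
python3 -c "
from h import *
togo(f([0,-.095,.043]))
p,K,T=wsnap('w5');a=cv2.imread('pics/w5.png')[100:200,50:250];cv2.imwrite('pics/w5c.png',cv2.resize(a,None,fx=4,fy=4,interpolation=2))"
```

```text
time: 10.3
tool_pos: [0.6413, -0.0421, 0.0442]
ee_rot: [-3.14, -0.002, -1.078]
wrist_force: [-2.0, -0.6, 7.4]
width: 0.0006
time: 10.8
tool_pos: [0.6348, -0.0299, 0.0445]
ee_rot: [-3.14, -0.002, -1.077]
wrist_force: [-2.2, -0.9, 7.6]
width: 0.0001
time: 11.2
tool_pos: [0.635, -0.0296, 0.0631]
ee_rot: [-3.14, -0.001, -1.078]
wrist_force: [0.5, 0.4, 0.5]
width: 0.0004
turn [-0.08 -0.05  0.01] shift [14.9  0.7 20.2] t 11.2 clamp [  0.6 -80.1  63.1] F [0.61 0.17 0.49] w 0.0004
```

View pics/w5c.png

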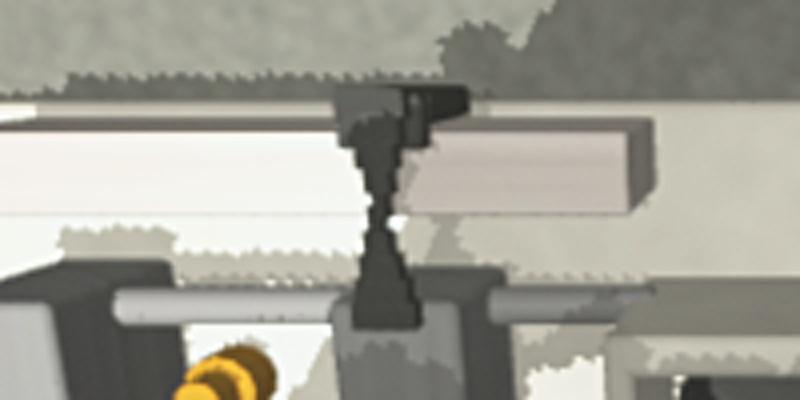

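The pointer tip at about (380,205) meets the index tip at about (378,210), so they agree within about 0.5 mm. I'll raise clear, check for movement and hand in.

```bash
python3 -m jog '[[[0,0,0],[0,0,-30],1],[[0,0,0],[0,0,-60],1],[[0,0,0],[0,0,-60],1],[[0,0,0],[0,0,-60],1],[[0,0,0],[0,0,-60],1]]'
python3 - <<'E'
from h import *
from bench import close_job
a=np.load('side0.npz')['p'].astype(int)
b=snap('side')[0].astype(int)
for n,(x0,y0,x1,y1) in dict(jar=(190,219,214,250),driver=(335,198,370,218),holder=(240,190,254,204)).items():
    def c(i):
        s=i[y0:y1,x0:x1]; m=(s[...,0]-s[...,2]>50) if n=='holder' else s.sum(2)<120
        return np.round(np.argwhere(m).mean(0),1),m.sum()
    print(n,c(a),c(b))
togo(f([0,-.095,.043])); print(close_job())
E
```

```text
time: 11.75
tool_pos: [0.6334, -0.0296, 0.12]
ee_rot: [3.139, 0.002, -1.078]
wrist_force: [0.1, -0.8, -0.7]
width: 0.0003
jar (array([10.5, 11.1]), np.int64(274)) (array([10.5, 11.1]), np.int64(275))
driver (array([10.2, 16.9]), np.int64(307)) (array([10., 17.]), np.int64(296))
holder (array([7. , 6.8]), np.int64(61)) (array([6.3, 6.5]), np.int64(53))
turn [ 0.19  0.13 -0.  ] shift [15.9 -1.2 76.7] t 11.8 clamp [ -0.9 -79.3 119.8] F [-0.1   0.01 -0.56] w 0.0002
the job is handed in; nothing more can be done
None
```

The jaw now stands at the gauge mark and the job is handed in, at about 11.8 s of the 61 s allowed. I rolled the wheel's rim in three strokes with the shut fingertips. The gap went from about 25.5 mm to 13.8, then 3.7, then level.

- **Alignment:** in the last wrist picture, the pointer and index tips line up to about 0.5 mm, judged by eye from the pixels. This picture was taken with the finger already off the wheel.
- **Hand clear:** the hand was then raised, and the wrist force read about 0.5 N, which is noise level.
- **Other objects:** jar and screwdriver are unmoved in the side view. The holder's patch shifted by less than 1 pixel, which I put down to shading. I did not check the tray by image, but the hand never went near it.
- **Disagreement found:** the reported TCP lies about 42 mm beyond the real fingertips, seen in both the side and wrist depth. My first stroke therefore passed through the air above the wheel without touching anything, and I corrected for the offset after that.
- **Force:** the highest reading was about 10 N for a moment during the first stroke, near the bottom of the saddle's travel. I eased off after that.

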